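# Feel the dial lock open and show it to the code reader

## Task

Open the red dial lock that sits in the aluminium nest: turn its unmarked black dial clockwise, feeling for the notch where it clicks and comes to a stop and the shackle springs up a little, then take the shackle by its crown, pull it fully open and lift the lock out of the nest. Show the open lock to the code reader: hold it upright in the air by its shackle, with its white label square in front of the reader's lens at lens height and about 90 mm away. Finish while holding it there still, and leave the other things on the bench where they are.

Things in the scene. Friction and masses are not known exactly. Their poses are not given: they have to be found in the camera images.
- lock: Red dial lock, loose in the nest, about 0.5 kg: body 52 (x) x 108 (y) x 46 (z) mm. Origin at its underside; it spans x -26..26, y -58..50, z 0..46 mm, z up. On top: black dial at y = -34, steel U-shackle at y = +18; white barcode label on its +x side. Its centre of mass is under the shackle, so it hangs level from it.
- dial_base (a point): Foot of the dial's upright axis, on the lock's top face (z = 46 mm in the lock). Plain black ribbed cylinder, 32 mm diameter, 1 to 27 mm above this point, with no marks: its angle cannot be read. Turns with light friction (0.04 N m); anticlockwise it only meets a plain end stop. Keep the fingers clear of the shackle, whose near side is 47 mm from this axis along the lock's +y.
- dial_top (a point): Centre of the dial's top, 27 mm above point dial_base. The notch lies 0.7 to 2.4 rad clockwise (seen from above) from the start: a bolt drops in, the dial clicks and, after 0.1 to 0.2 rad of play, stops dead: torque then rises steeply or the fingers slip round (do not force it past 0.5 N m), and the shackle springs up 5 to 9 mm by itself.
- crown (a point): Centre of the shackle's crown: a straight steel bar along the lock's x, 39 mm long, 10 mm wide (y), 12 mm high, 44 mm above the lock's top face when shut, on two round legs of 9 mm diameter at 15 mm either side along x. Pinch the crown across, along the lock's y. Moves with the shackle.
- shackle (a joint): Upward travel of the shackle, m: 0 shut, 0.005 to 0.009 sprung up once the notch is found (green bands show on the legs), 0.022 fully open at its stop. Full opening takes 2 to 3 N; the lock is heavier, so lifting by the shackle first opens it fully, then carries the lock. Notch not found: it stays shut and the lock comes up with it.
- label (a point): Centre of the white label on the lock's +x side face, 23 mm above the lock's underside (lock x = 26, y = -4 mm). Its axes are the lock's; x points straight out of the label.
- nest: Aluminium nest bolted to the bench: plate 100 x 160 x 10 mm with walls 20 mm high above the plate (30 mm above the bench) round the lock, 2 mm clearance per side. Its floor is 10 mm above the bench. Origin on the bench under the lock's origin, axes as the lock's at the start. The lock lifts straight up out of it.
- reader: Grey code reader on a post, bolted to the bench: foot 80 x 90 mm, housing 70 x 62 x 66 mm from 85 to 151 mm above the bench, black lens barrel (42 mm diameter, orange ring) towards its -x, that is towards the robot. Origin on the bench under the post; z up.
- reader_lens (a point): Centre of the lens front, 118 mm above the bench, 50 mm in front (-x) of the reader's origin. The reader looks along its own -x. The label should face it: the lock's x along the reader's x.
- cutter_rack: Bystander: clear acrylic rack of end mills, 82 x 104 mm, 76 mm high, loose. Origin at its underside.
- key_lock: Bystander: small brass key padlock lying flat, 72 x 48 x 20 mm, loose.
- can: Bystander: red drink can, 66 mm diameter, 115 mm high, loose.
- jar: Bystander: jar, 50 mm diameter, 85 mm high, loose.
- gauge_block: Bystander: light blue block 35 x 30 x 20 mm, loose.
- wrench: Bystander: steel wrench 150 mm long lying on the bench, loose.
There are look-alikes about, which are no part of the job. What is shaped like the reader but pink is not meant.

How it is judged:
On the way, in this order (a step that is already met when the one before it is completed fails the run):
1. the dial is at its notch: the shackle has sprung up while the lock sits in its nest (value of joint shackle between 0.004 and 0.02 m and z of lock in the frame of nest below 0.016 m), for 0.1 s.
2. the shackle is pulled fully open (value of joint shackle above 0.0205 m), for 0.1 s.
At the end, for the whole second after the job is handed in: Lock held by the gripper off the bench, shackle open over 18 mm, still (under 0.04 m/s), touching neither nest nor reader, upright and label to lens within 0.3 rad; lens 45-140 mm ahead of the label, within 30 mm sideways and in height; bystanders within 30 mm of their starts (value of joint shackle above 0.018 m and x of reader_lens in the frame of label between 0.045 and 0.14 m and y of reader_lens in the frame of label between -0.03 and 0.03 m and z of reader_lens in the frame of label between -0.03 and 0.03 m and angle between the x axis of lock and the x axis of reader, either way round below 0.3 rad and angle between lock's own z axis and vertical below 0.3 rad and contact force between the fingers and lock above 1 N and contact force between lock and reader below 0.2 N and contact force between lock and nest below 0.2 N and height (world z) of lock above 0.05 m and linear speed of lock below 0.04 m/s and distance of each of cutter_rack, key_lock, can, jar, gauge_block, wrench from where it was at the start of the episode below 0.03 m); the arm keeps its last pose, push and grip.
It fails at once if a bystander is knocked away (distance of any of cutter_rack, key_lock, can, jar, gauge_block, wrench from where it was at the start of the episode above 0.05 m).
It fails at once if the lock is dropped or knocked over (angle between lock's own z axis and vertical above 0.9 rad).
It also fails if it takes over 67 s, if anything falls off the work surface, if the arm or the gripper's body presses on something with over 40 N, if the wrist force passes 120 N, or if a joint passes its speed limit or range.

## Robot

A 6-joint arm with a two-finger parallel gripper is mounted at the origin on the work surface. World frame = base frame: x ahead of the robot, y to its left, z up, the work surface at z = 0. Lengths are in m, angles in rad, forces in N, time in s.
With the tool pointing down it reaches from about 0.275 to 0.725 m from the base axis. Payload 5.6 kg.
Tool frame: the origin (TCP) lies midway between the tips of the shut fingers; the grasp point (between the pads) lies 19 mm behind it; z points along the fingers, y is the line along which they close (so a half turn about z gives the same grasp; the last joint's range is limited). The gripper opens to 85 mm and grips with 20 to 120 N. Pads are 22 mm wide; open, the fingers measure 114 mm over their backs; the gripper's body (76 mm by 85 mm) begins 54 mm behind the grasp point. The pads swing forward as they close: fully open they stand 13 mm farther back than shut.
Start: joints at [-0.914, 0.255, 0.108, 0, -1.424, -0.285], TCP at [0.2, -0.512, 0.231] pointing down, gripper open.
Joint ranges: [-2.95, 2.95], [-1.21, 1.97], [-1.09, 1.5], [-2.87, 1.71], [-2.94, -0.07], [-3.05, 3.05]. Speed limits (rad/s): [2.57, 2.57, 3.14, 3.14, 3.14, 3.14].

## Interface

Orientations are given as a unit quaternion [w, x, y, z].
In Python, from rig import bot, read_camera, camera_model, order gives the robot as it stands.
- The arm moves only by the shell command python3 -m pendant 'ROWS' [FORCE]. ROWS is a JSON object of lists of equal length, an entry for each row: "translation": the shift along the world's x, y, z normalised to -1 to 1, where 1 is 50 cm, a list of three; "roll": the turn about the world's z normalised to -1 to 1, where 1 is 45 degrees; "fingers": the opening, from 0 (shut) to 1 (fully open). A call has 1 to 20 rows; each row shifts and turns the commanded pose from where the row before left it; what a row does not reach is not made up. A row lasts 1/8 s, in which the tool goes at most 62.5 mm and 10.7 degrees, less where a joint would pass 70% of its speed; a pose out of reach is approached as far as the arm can. A call with a number of a shift or a turn outside -1 to 1 is refused whole. A call with a gripper value outside its range is refused whole. The fingers move at their own pace and stop on an object; FORCE is the grip in N (left out, the last holds). Time passes only in rows, so rows that do not move let the fingers close. It gives the time, the measured TCP pose, the force, the opening and the grip force at its end, in the units of the state.
- bot.state(): the state, without advancing time (a new reading comes with each control period).
- read_camera(name): name is "side" or "top"; returns the picture (480x640x3 uint8, red, green, blue); there is no depth.
- camera_model(name): a dict with "mtx" (3x3 intrinsics, pixels), "xyz" and "attitude" of the camera in the world. Camera axes: x right, y down, z forward; pixel columns grow to the right and rows downward; lengths in m; the calibration is good to about 2 mm. A picture is of the moment at which its call begins. camera_model takes no time and is no camera call.
- order.finish_job(): hands the job in; it is judged then, once.
The state is a dict: "time_s": time; "joint_pos": joint angles; "joint_vel": joint speeds; "effort": joint torques, N m; "eef_pos": TCP position; "eef_rot": TCP orientation; "force": force on the tool from outside, world axes, zero at the start; "wrist_torque": the same for the moment, N m; "grip_width": opening from 0.0 (shut) to 1.0 (fully open); "grip_force": force on a finger pad.
Only numpy, scipy, OpenCV 4.12 (cv2) and the standard library are available. Lean on these libraries where they do the work, as an engineer would, in place of code of your own. Each camera call takes 0.05 s, during which the arm holds its last target. There are 200 camera calls.

## Working session

There is one attempt and no reset: what is moved stays moved. The work goes in short steps, Python scripts to look and compute and a shell command to move; the robot and the scene stay as the last step left them, time stands still between calls to the robot, and variables do not carry over. Pictures are saved under pics/ and viewed, at most 10 in all, crops included, and the job is handed in when it is done.

```bash
mkdir -p pics; ls
python3 - <<'E'
from rig import bot, read_camera, camera_model
import cv2, numpy as np
np.set_printoptions(precision=4,suppress=True)
for n in("top","side"):
    cv2.imwrite(f"pics/{n}0.png",read_camera(n)[:,:,::-1]); m=camera_model(n); print(n,m)
s=bot.state(); print(s)
E
```

```text
pics
top {'mtx': array([[495.6732,   0.    , 317.0789],
       [  0.    , 495.6732, 234.8545],
       [  0.    ,   0.    ,   1.    ]]), 'xyz': array([0.3263, 0.1174, 1.1421]), 'attitude': array([ 0.0677, -0.672 ,  0.7336, -0.0747])}
side {'mtx': array([[518.4506,   0.    , 315.6283],
       [  0.    , 518.4506, 245.5364],
       [  0.    ,   0.    ,   1.    ]]), 'xyz': array([0.1573, 0.9347, 0.6948]), 'attitude': array([ 0.0935, -0.1756,  0.8628, -0.4647])}
{'time_s': 0.1, 'joint_pos': array([-0.9144,  0.2557,  0.1071, -0.0004, -1.4239, -0.2846]), 'joint_vel': array([-0.0001, -0.0006,  0.0022,  0.    ,  0.0001,  0.0014]), 'effort': array([ -0.0012, -38.7604,  23.8477,   5.3779,  -0.0038,  -0.    ]), 'eef_pos': array([ 0.1997, -0.512 ,  0.2305]), 'eef_rot': array([-0.0002, -0.1848,  0.9828,  0.0008]), 'force': array([-1.1526, -1.117 , -0.1997]), 'wrist_torque': array([ 0.0216,  0.0329, -0.0324]), 'grip_force': 0.0, 'grip_width': 0.9990287565712509}
```

View pics/top0.png

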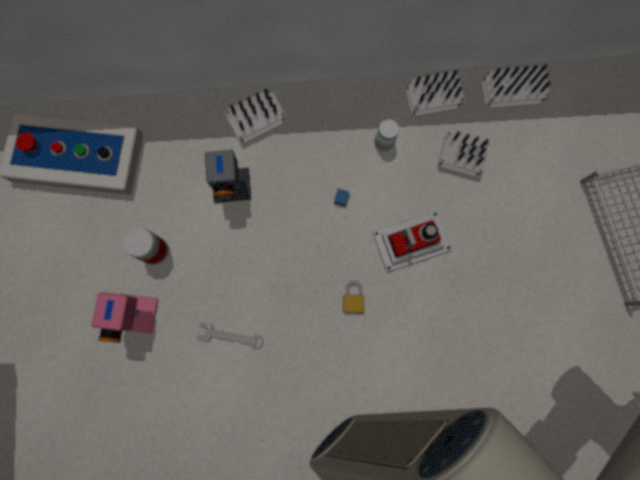

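View pics/side0.png

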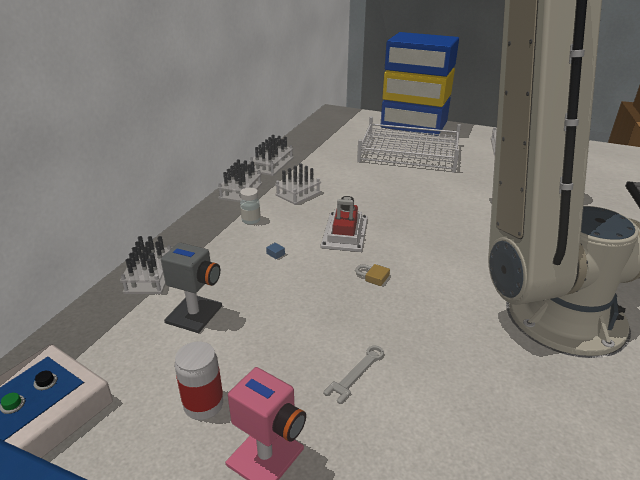

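The top view shows the lock at about (414,238), with the dial at (430,231) and the shackle to its left. The grey reader is at (222,170) with its orange ring at (224,193). In the side view the lock is at (346,215) and the reader at (188,270). Next I'll enlarge these areas.

```bash
cat > h.py <<'E'
import cv2, numpy as np
from scipy.spatial.transform import Rotation as R
from rig import bot, read_camera, camera_model
np.set_printoptions(precision=4,suppress=True)
def ray(n,uv):
    m=camera_model(n); w,x,y,z=m["attitude"]; r=R.from_quat([x,y,z,w]).as_matrix()
    return np.array(m["xyz"]), r@np.linalg.inv(m["mtx"])@np.array([uv[0],uv[1],1.])
def onz(n,uv,z):
    o,d=ray(n,uv); return o+d*(z-o[2])/d[2]
def two(u1,u2):
    o1,d1=ray("top",u1);o2,d2=ray("side",u2)
    s=np.linalg.lstsq(np.c_[d1,-d2],o2-o1,rcond=None)[0]
    a,b=o1+d1*s[0],o2+d2*s[1]; return (a+b)/2,np.linalg.norm(a-b)
def proj(n,p):
    m=camera_model(n); w,x,y,z=m["attitude"]; r=R.from_quat([x,y,z,w]).as_matrix()
    q=m["mtx"]@(r.T@(np.array(p)-m["xyz"])); return q[:2]/q[2]
E
python3 - <<'E'
from h import *
t=cv2.imread("pics/top0.png");s=cv2.imread("pics/side0.png")
def crop(i,x,y,w,h): return cv2.resize(i[y:y+h,x:x+w],(400,300),interpolation=cv2.INTER_CUBIC)
cv2.imwrite("pics/c0.png",np.vstack([np.hstack([crop(t,365,205,100,75),crop(t,185,140,100,75)]),np.hstack([crop(s,304,185,80,60),crop(s,150,232,100,75+25)[0:300]])]))
for n,i in(("top",t),("side",s)):
    h=cv2.cvtColor(i,cv2.COLOR_BGR2HSV)
    for nm,lo,hi in(("red",(0,150,60),(6,255,255)),("or",(7,150,90),(17,255,255)),("blue",(105,150,80),(125,255,255))):
        m=cv2.inRange(h,lo,hi)
        for c in cv2.findContours(m,0,2)[0]:
            if cv2.contourArea(c)>8: print(n,nm,cv2.contourArea(c),cv2.minAreaRect(c),[round(v,1) for v in cv2.boxPoints(cv2.minAreaRect(c)).ravel().tolist()])
E
```

```text
top red 15.0 ((436.30767822265625, 238.96153259277344), (3.721041679382324, 9.302604675292969), 29.744882583618164) [432.4, 242.1, 437.0, 234.0, 440.2, 235.8, 435.6, 243.9]
top red 234.0 ((400.300048828125, 242.90003967285156), (21.50348663330078, 16.4438419342041), 71.56504821777344) [389.1, 235.3, 404.7, 230.1, 411.5, 250.5, 395.9, 255.7]
top red 151.5 ((418.1000061035156, 236.800048828125), (21.81971549987793, 21.187259674072266), 71.56504821777344) [404.6, 229.8, 424.7, 223.1, 431.6, 243.8, 411.5, 250.5]
top red 50.0 ((56.57691955566406, 147.61537170410156), (7.765803337097168, 9.15255355834961), 56.3099365234375) [50.6, 146.9, 58.2, 141.8, 62.5, 148.3, 54.9, 153.4]
top red 184.0 ((25.00000762939453, 142.00001525878906), (15.55634880065918, 15.55634880065918), 45.0) [14.0, 142.0, 25.0, 131.0, 36.0, 142.0, 25.0, 153.0]
top or 16.5 ((107.0, 339.0), (2.0, 14.0), 90.0) [100.0, 338.0, 114.0, 338.0, 114.0, 340.0, 100.0, 340.0]
top or 19.0 ((222.8999786376953, 191.8000030517578), (2.6870059967041016, 14.000715255737305), 81.8698959350586) [215.8, 191.5, 229.6, 189.5, 230.0, 192.1, 216.2
[... 1473 characters left out ...]
1, 391.1, 268.8, 398.6]
side blue 4414.0 ((41.49999237060547, 417.9999694824219), (82.99998474121094, 121.99998474121094), -0.0) [0.0, 479.0, 0.0, 357.0, 83.0, 357.0, 83.0, 479.0]
side blue 65.5 ((183.9325714111328, 252.29209899902344), (19.937541961669922, 4.647096633911133), 12.994616508483887) [173.7, 252.3, 174.7, 247.8, 194.2, 252.3, 193.1, 256.8]
side blue 338.0 ((415.7391357421875, 114.26185607910156), (29.469572067260742, 67.92986297607422), 87.39744567871094) [381.1, 101.1, 449.0, 98.0, 450.3, 127.4, 382.5, 130.5]
side blue 2384.0 ((420.96038818359375, 52.89603805541992), (70.74714660644531, 39.801490783691406), 5.710593223571777) [383.8, 69.2, 387.7, 29.6, 458.1, 36.6, 454.2, 76.2]
```

View pics/c0.png

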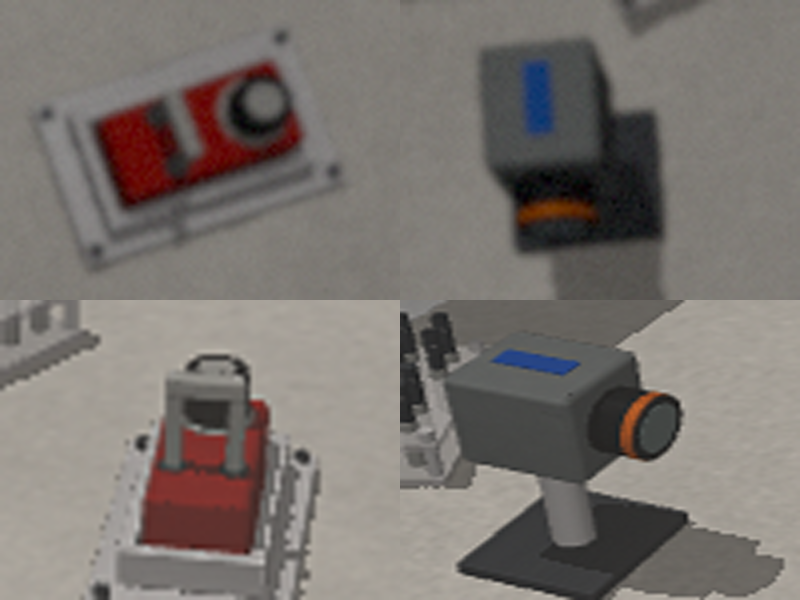

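The enlarged crop shows the dial top at about (431.5,230), the crown at (410,236.8) and four nest screws in the top view. In the side view the lens front is at about (214.3,274.3) and the crown at (345,201.6).

Run:
```python
from h import *
c=lambda x,y:(365+x/4-.375,205+y/4-.375)
r=lambda x,y:(185+(x-400)/4-.375,140+y/4-.375)
s=lambda x,y:(304+x/5-.4,185+(y-300)/5-.4)
sc=np.array([onz("top",c(*p),.01) for p in((46,115),(281,37),(334,172),(96,252))])
print("screws",sc[:,:2],sc.mean(0),[np.linalg.norm(sc[i]-sc[i-1]) for i in range(4)])
yv=sc[0]+sc[3]-sc[1]-sc[2]; print("yaw y-axis",np.degrees(np.arctan2(-yv[0],yv[1])))
xv=sc[0]+sc[1]-sc[2]-sc[3]; print("yaw x",np.degrees(np.arctan2(xv[1],xv[0])))
d=onz("top",c(266,100),.083);k=onz("top",c(180,127),.106);print("dial",d,"crown",k,"side crown",onz("side",s(205,383),.1),two(c(180,127),s(205,380)))
v=k-d;print("d-c dist",np.linalg.norm(v[:2]),"yaw",np.degrees(np.arctan2(-v[0],v[1])))
h=np.array([onz("top",r(*p),.151) for p in((482,48),(590,40),(607,163),(497,172))]);print("housing",h[:,:2],h.mean(0),[np.linalg.norm(h[i]-h[i-1]) for i in range(4)])
xv=h[0]+h[1]-h[2]-h[3];yv=h[0]+h[3]-h[1]-h[2];print("yaw",np.degrees(np.arctan2(xv[1],xv[0])),np.degrees(np.arctan2(-yv[0],yv[1])))
print("lens side",onz("side",(214,274.0),.118))
f=np.array([onz("top",r(*p),.006) for p in((655,112),(662,237),(517,250))]);print("foot",f[:,:2],"centre",(f[0]+f[2])/2,np.linalg.norm(f[0]-f[1]),np.linalg.norm(f[2]-f[1]),np.degrees(np.arctan2(*(f[0]-f[1])[1::-1])))
```

```text
screws [[ 0.5487 -0.0417]
 [ 0.5832 -0.1846]
 [ 0.5006 -0.2043]
 [ 0.4662 -0.0614]] [ 0.5247 -0.123   0.01  ] [np.float64(0.08483490798814337), np.float64(0.14702500697070292), np.float64(0.08498473515609993), np.float64(0.14704134670196045)]
yaw y-axis 13.545967676021007
yaw x 13.426981498998988
dial [ 0.5322 -0.1522  0.083 ] crown [ 0.5171 -0.0987  0.106 ] side crown [ 0.5193 -0.1008  0.1   ] (array([ 0.5183, -0.0993,  0.1025]), np.float64(0.0010446230642031146))
d-c dist 0.055598620746644824 yaw 15.735759395008708
housing [[0.728  0.3185]
 [0.7275 0.2614]
 [0.6588 0.2562]
 [0.6589 0.3136]] [0.6933 0.2875 0.151 ] [np.float64(0.06920824839236782), np.float64(0.057069715437188424), np.float64(0.06883595053348085), np.float64(0.05739442125326345)]
yaw 4.200183004205436 -0.302334334714072
lens side [0.634  0.2922 0.118 ]
foot [[0.737  0.246 ]
 [0.6588 0.2465]
 [0.6583 0.3326]] centre [0.6976 0.2893 0.006 ] 0.07816674485588289 0.08610048416249312 -0.3827540270743237
```

Measured positions, in m:

| Item | Position | Check |
|---|---|---|
| Nest yaw | 13.5° | two edge directions agree |
| Dial | (0.532, -0.152) | top view and nest geometry agree |
| Crown | (0.519, -0.101) | top view, side view and nest geometry agree |
| Lens | about (0.64, 0.29) | reader yaw about 0–2° |

I'm moving above the dial now, pre-turned anticlockwise.

```bash
python3 -m pendant '{"translation":[[0.066,0.072,0],[0.066,0.072,0],[0.066,0.072,0],[0.066,0.072,0],[0.066,0.072,0],[0.066,0.072,0],[0.066,0.072,0],[0.066,0.072,0],[0.066,0.072,0],[0.066,0.072,0],[0,0,0],[0,0,0]],"roll":[0.13,0.13,0.13,0.13,0.13,0.13,0.13,0.13,0.13,0.13,0,0],"fingers":[0.55,0.55,0.55,0.55,0.55,0.55,0.55,0.55,0.55,0.55,0.55,0.55]}' 20; python3 -c "
from h import *
s=bot.state();print(s['joint_pos'],s['eef_pos'])"
```

```text
time_s: 1.6
eef_pos: [0.5295, -0.1524, 0.2309]
eef_rot: [-0.0, -0.641, 0.767, 0.0]
force: [-0.7, -0.4, -0.3]
grip_width: 0.551
grip_force: 0.0
[ 0.0038  0.258   0.111   0.     -1.4249 -0.1819] [ 0.5295 -0.1524  0.2309]
```

```bash
python3 -m pendant '{"translation":[[0.004,0.001,-0.06],[0,0,-0.06],[0,0,-0.06],[0,0,-0.06],[0,0,-0.05],[0,0,-0.03],[0,0,-0.021],[0,0,0],[0,0,0]],"roll":[0.13,0.13,0.13,0.13,0.1,0,0,0,0],"fingers":[0.55,0.55,0.55,0.55,0.55,0.55,0.55,0.55,0.55]}' 20
python3 - <<'E'
from h import *
s=bot.state();print(s['eef_pos'],s['wrist_torque'])
t=read_camera("top")[:,:,::-1];q=read_camera("side")[:,:,::-1]
f=lambda i,x,y:cv2.resize(i[y:y+120,x:x+100],(400,480),interpolation=cv2.INTER_CUBIC)
cv2.imwrite("pics/d1.png",np.hstack([f(t,365,165),f(q,300,140)]))
E
```

```text
time_s: 2.72
eef_pos: [0.5325, -0.1521, 0.0617]
eef_rot: [-0.0, 0.807, -0.59, 0.001]
force: [0.4, -1.0, -0.7]
grip_width: 0.553
grip_force: 0.0
[ 0.5325 -0.1521  0.0617] [-0.0257 -0.0096 -0.0052]
```

View pics/d1.png

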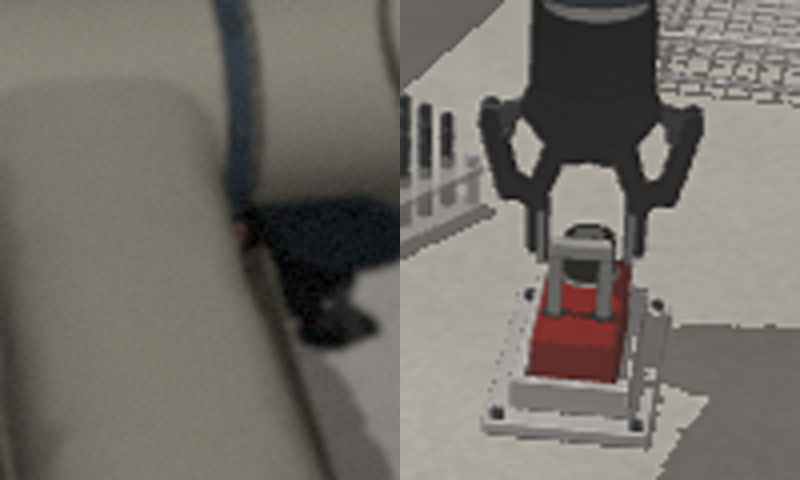

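The side view shows the fingers straddling the dial and clear of the shackle. The arm blocks the top view. Closing at 20 N, then a first small clockwise turn.

```bash
python3 -m pendant '{"translation":[[0,0,0],[0,0,0],[0,0,0],[0,0,0],[0,0,0],[0,0,0]],"roll":[0,0,0,0,0,0],"fingers":[0,0,0,0,0,0]}' 20; python3 -c "
from h import *
s=bot.state();print(s['joint_pos'],s['wrist_torque'])"; python3 -m pendant '{"translation":[[0,0,0],[0,0,0],[0,0,0],[0,0,0],[0,0,0],[0,0,0],[0,0,0],[0,0,0]],"roll":[-0.09,-0.09,-0.09,-0.09,-0.09,-0.09,-0.09,-0.09],"fingers":[0,0,0,0,0,0,0,0]}'; python3 -c "
from h import *
s=bot.state();print(s['joint_pos'],s['wrist_torque'])"
```

```text
time_s: 3.58
eef_pos: [0.5317, -0.1521, 0.0614]
eef_rot: [0.0, 0.808, -0.59, 0.0]
force: [-4.3, 0.4, 6.4]
grip_width: 0.366
grip_force: 20.2
[ 0.0046  0.3723 -0.1785  0.0005 -1.0199  0.3042] [0.0331 1.057  0.0219]
time_s: 4.58
eef_pos: [0.5309, -0.1521, 0.0614]
eef_rot: [-0.001, -0.61, 0.792, 0.0]
force: [-6.1, 0.5, 7.9]
grip_width: 0.366
grip_force: 20.5
[ 0.0046  0.372  -0.1792  0.0005 -1.0213 -0.2634] [0.21   2.0072 0.0895]
```

```bash
cat > st.py <<'E'
from h import *
s=bot.state();print("q6 %.3f tau"%s['joint_pos'][5],s['wrist_torque'],s['force'],s['eef_pos'])
E
python3 -m pendant '{"translation":[[0,0,0],[0,0,0],[0,0,0]],"roll":[-0.09,-0.09,-0.09],"fingers":[0,0,0]}' >/dev/null; python3 st.py
python3 -m pendant '{"translation":[[0,0,0],[0,0,0],[0,0,0]],"roll":[-0.09,-0.09,-0.09],"fingers":[0,0,0]}' >/dev/null; python3 st.py
python3 -m pendant '{"translation":[[0,0,0],[0,0,0],[0,0,0]],"roll":[-0.09,-0.09,-0.09],"fingers":[0,0,0]}' ; python3 st.py
```

```text
q6 -0.476 tau [0.4299 2.277  0.0546] [-5.8629  0.9083  9.331 ] [ 0.5306 -0.152   0.0614]
q6 -0.688 tau [0.728  2.5345 0.1123] [-8.0234  1.7128  9.5516] [ 0.5303 -0.1518  0.0614]
time_s: 5.7
eef_pos: [0.5301, -0.1516, 0.0614]
eef_rot: [-0.001, -0.332, 0.943, 0.001]
force: [-8.1, 2.7, 10.8]
grip_width: 0.367
grip_force: 20.7
q6 -0.900 tau [1.1582 2.8924 0.1233] [-8.0991  2.7201 10.7723] [ 0.5301 -0.1516  0.0614]
```

```bash
python3 -m pendant '{"translation":[[-0.003,0.001,0.002],[0,0,0]],"roll":[-0.09,-0.09],"fingers":[0,0]}' >/dev/null; python3 st.py
python3 -m pendant '{"translation":[[0,0,0],[0,0,0]],"roll":[-0.09,-0.09],"fingers":[0,0]}' >/dev/null; python3 st.py
python3 -m pendant '{"translation":[[0,0,0],[0,0,0]],"roll":[-0.09,-0.09],"fingers":[0,0]}' >/dev/null; python3 st.py
python3 -m pendant '{"translation":[[0,0,0],[0,0,0]],"roll":[-0.09,-0.09],"fingers":[0,0]}' ; python3 st.py
```

```text
q6 -1.042 tau [0.133  1.0097 0.0673] [-2.659  -0.1994  1.6298] [ 0.5295 -0.1513  0.0615]
q6 -1.183 tau [0.4237 1.1734 0.0446] [-3.2185  2.0093  2.6272] [ 0.5294 -0.1511  0.0615]
q6 -1.325 tau [0.7297 1.3009 0.083 ] [-3.2102  3.2041  2.2293] [ 0.5293 -0.1509  0.0615]
time_s: 6.7
eef_pos: [0.5292, -0.1507, 0.0615]
eef_rot: [-0.001, -0.055, 0.998, 0.001]
force: [-3.9, 3.2, 3.7]
grip_width: 0.367
grip_force: 20.5
q6 -1.466 tau [1.0515 1.3506 0.0493] [-3.883   3.1632  3.6502] [ 0.5292 -0.1507  0.0615]
```

```bash
python3 -m pendant '{"translation":[[0,0,0],[0,0,0]],"roll":[-0.08,-0.08],"fingers":[0,0]}' >/dev/null; python3 st.py
python3 -m pendant '{"translation":[[0,0,0],[0,0,0]],"roll":[-0.08,-0.08],"fingers":[0,0]}' >/dev/null; python3 st.py
python3 -m pendant '{"translation":[[0,0,0],[0,0,0]],"roll":[-0.08,-0.08],"fingers":[0,0]}' >/dev/null; python3 st.py
python3 -m pendant '{"translation":[[0,0,0],[0,0,0]],"roll":[-0.08,-0.08],"fingers":[0,0]}' ; python3 st.py
python3 - <<'E'
from h import *
q=read_camera("side")[:,:,::-1]
cv2.imwrite("pics/d2.png",cv2.resize(q[150:250,290:400],(660,600),interpolation=cv2.INTER_CUBIC))
E
```

```text
q6 -1.592 tau [ 0.9158  1.0543 -0.0025] [-2.7144  2.8138  3.4756] [ 0.5294 -0.1506  0.0615]
q6 -1.717 tau [1.3774 1.1849 0.0529] [-3.1323  3.6489  2.9645] [ 0.5295 -0.1505  0.0615]
q6 -1.843 tau [1.6297 1.1637 0.0101] [-2.7946  4.6839  3.0768] [ 0.5295 -0.1503  0.0614]
time_s: 7.7
eef_pos: [0.5296, -0.1502, 0.0615]
eef_rot: [-0.001, 0.195, 0.981, 0.001]
force: [-3.4, 4.8, 2.8]
grip_width: 0.365
grip_force: 20.4
q6 -1.968 tau [1.2717 0.8804 0.0665] [-3.4238  4.7745  2.7531] [ 0.5296 -0.1502  0.0615]
```

View pics/d2.png

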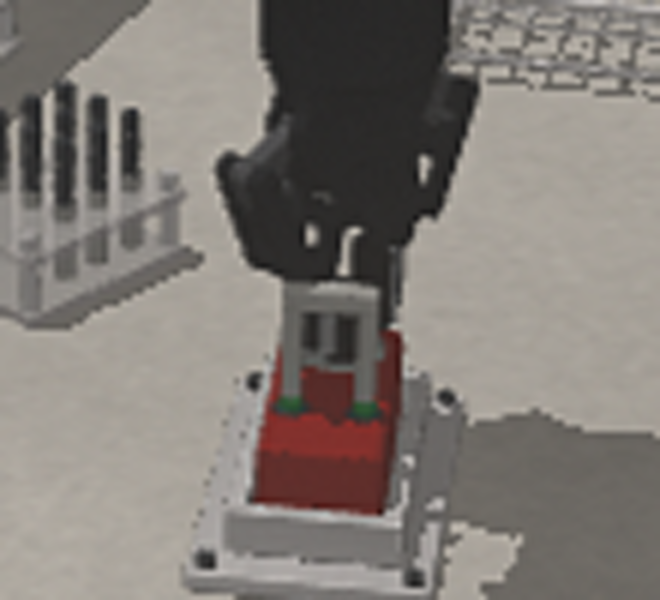

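The green bands show at the foot of both legs, at (290,405) and (365,408), so the notch is found and the shackle has sprung. Next I release the dial, rise, and move over the crown.

```bash
python3 -m pendant '{"translation":[[0,0,0],[0,0,0],[0,0,0],[0,0,0.05],[0,0,0.07],[0,0,0.07],[0,0,0.05],[-0.006,0.025,0],[-0.006,0.025,0],[-0.006,0.025,0],[-0.006,0.025,0],[0,0,0],[0,0,0]],"roll":[0,0,0,0,0,0,0.16,0.16,0.16,0.16,0.16,0,0],"fingers":[0.55,0.55,0.55,0.55,0.55,0.55,0.4,0.4,0.4,0.4,0.4,0.4,0.4]}' 20
python3 - <<'E'
from h import *
q=read_camera("side")[:,:,::-1]
cv2.imwrite("pics/d3.png",cv2.resize(q[140:250,290:400],(600,600),interpolation=cv2.INTER_CUBIC))
E
```

```text
time_s: 9.38
eef_pos: [0.5183, -0.1017, 0.1817]
eef_rot: [-0.0, -0.118, 0.993, -0.0]
force: [-0.8, 0.3, -0.6]
grip_width: 0.399
grip_force: 0.0
```

View pics/d3.png

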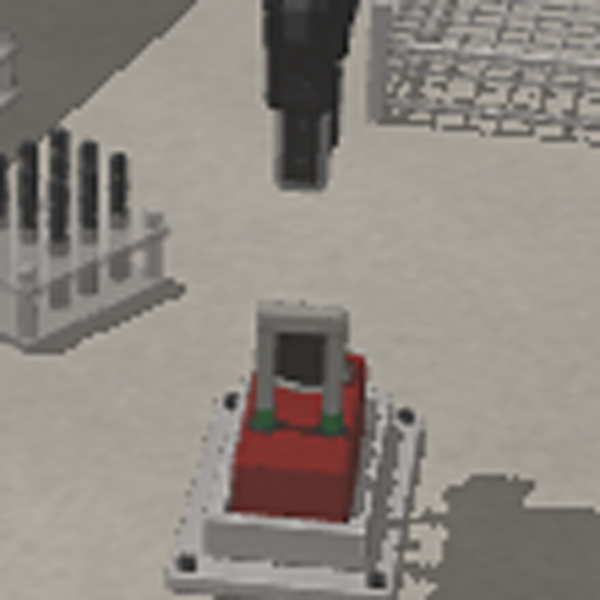

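The lock has sprung (green bands) and the gripper is above it and lined up with the crown at about pixel (345,197). Descending and gripping.

```bash
python3 -c "
from h import *
print(onz('side',(344.6,197),.108))"
python3 -m pendant '{"translation":[[0.001,0.001,-0.06],[0,0,-0.06],[0,0,-0.04],[0,0,-0.024],[0,0,0],[0,0,0]],"roll":[0,0,0,0,0,0],"fingers":[0.4,0.4,0.4,0.4,0.4,0.4]}' 60; python3 st.py
python3 -m pendant '{"translation":[[0,0,0],[0,0,0],[0,0,0],[0,0,0],[0,0,0],[0,0,0]],"roll":[0,0,0,0,0,0],"fingers":[0,0,0,0,0,0]}' 60; python3 st.py
```

```text
[ 0.5217 -0.1066  0.108 ]
time_s: 10.18
eef_pos: [0.5195, -0.1011, 0.0907]
eef_rot: [0.001, -0.119, 0.993, -0.0]
force: [0.2, 0.8, 1.4]
grip_width: 0.399
grip_force: 0.0
q6 -1.437 tau [ 0.0269 -0.0008 -0.0212] [0.2351 0.8126 1.3802] [ 0.5195 -0.1011  0.0907]
time_s: 10.92
eef_pos: [0.5192, -0.1008, 0.0899]
eef_rot: [0.0, -0.119, 0.993, -0.0]
force: [2.8, 2.1, -0.3]
grip_width: 0.103
grip_force: 59.4
q6 -1.437 tau [ 0.3156 -0.7843 -0.099 ] [ 2.8215  2.1387 -0.3274] [ 0.5192 -0.1008  0.0899]
```

Gripped: the opening matches the 10 mm crown. Pulling it open slowly, then lifting.

```bash
python3 -m pendant '{"translation":[[0,0,0.006],[0,0,0.006],[0,0,0.006],[0,0,0.006],[0,0,0.006],[0,0,0.006],[0,0,0.006],[0,0,0]],"roll":[0,0,0,0,0,0,0,0],"fingers":[0,0,0,0,0,0,0,0]}' >/dev/null; python3 st.py
python3 -m pendant '{"translation":[[0,0,0.015],[0,0,0.02],[0,0,0.03],[0,0,0.04],[0,0,0.03],[0,0,0.03],[0,0,0.02],[0,0,0]],"roll":[0,0,0,0,0,0,0,0],"fingers":[0,0,0,0,0,0,0,0]}'; python3 st.py
python3 - <<'E'
from h import *
t=read_camera("top")[:,:,::-1];q=read_camera("side")[:,:,::-1]
cv2.imwrite("pics/d4.png",cv2.resize(q[100:260,270:430],(600,600),interpolation=cv2.INTER_CUBIC))
E
```

```text
q6 -1.437 tau [-0.0118  0.0433 -0.003 ] [-0.4776  0.4606 -6.4783] [ 0.5185 -0.101   0.1108]
time_s: 12.92
eef_pos: [0.5193, -0.1009, 0.204]
eef_rot: [0.001, -0.119, 0.993, -0.0]
force: [0.1, 0.4, -7.0]
grip_width: 0.104
grip_force: 58.6
q6 -1.437 tau [ 0.0434  0.0693 -0.006 ] [ 0.0988  0.3797 -6.9958] [ 0.5193 -0.1009  0.204 ]
```

View pics/d4.png

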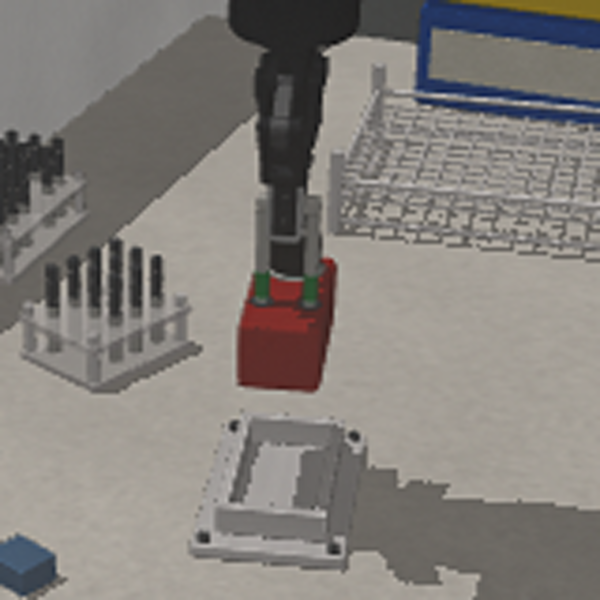

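Lifted clear of the nest, upright, with the green bands fully exposed and about 7 N carried. Carrying it to the reader.

```bash
python3 -m pendant '{"translation":[[0,0.02,0],[0,0.04,0],[0.001,0.055,0],[0.001,0.055,0],[0.001,0.055,0],[0.001,0.055,0],[0.001,0.055,0],[0.001,0.055,0],[0.001,0.055,0],[0.001,0.055,0],[0.001,0.055,0],[0.001,0.055,-0.004],[0,0.055,-0.006],[0,0.055,-0.006],[0,0.055,-0.006],[0,0.03,-0.006],[0,0.02,0],[0,0,0],[0,0,0],[0,0,0]],"roll":[0,-0.02,-0.02,-0.02,-0.02,-0.02,-0.02,-0.02,-0.02,-0.02,-0.02,-0.02,-0.02,-0.02,-0.02,0,0,0,0,0],"fingers":[0,0,0,0,0,0,0,0,0,0,0,0,0,0,0,0,0,0,0,0]}'; python3 st.py
python3 - <<'E'
from h import *
t=read_camera("top")[:,:,::-1];q=read_camera("side")[:,:,::-1]
f=lambda i,x,y:cv2.resize(i[y:y+200,x:x+160],(400,500),interpolation=cv2.INTER_CUBIC)
cv2.imwrite("pics/d5.png",np.hstack([f(t,150,120),f(q,140,180)]))
E
```

```text
time_s: 15.52
eef_pos: [0.524, 0.3109, 0.1896]
eef_rot: [0.0, -0.009, 1.0, 0.0]
force: [0.2, 0.1, -6.3]
grip_width: 0.107
grip_force: 58.6
q6 -2.345 tau [0.0352 0.0078 0.0131] [ 0.2178  0.1298 -6.3232] [0.524  0.3109 0.1896]
```

View pics/d5.png

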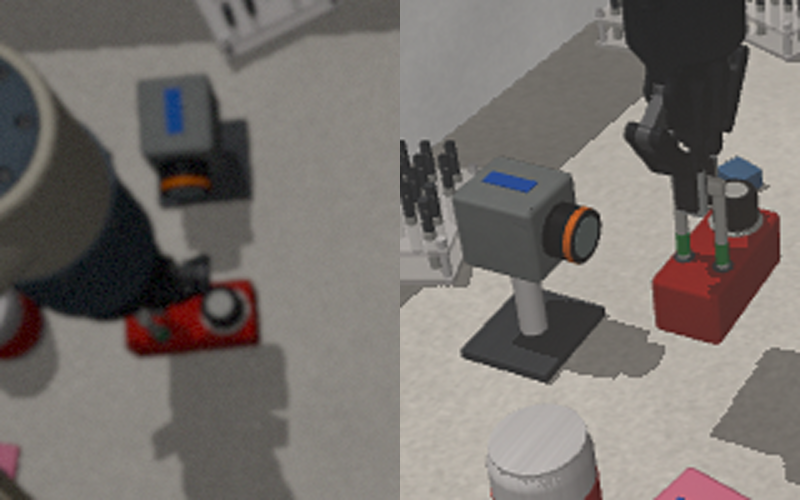

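The lock hangs level in front of the lens with the shackle open. I'll compare predicted corners with the picture: top left corner about (242,291), lower right about (266,317).

```bash
python3 -c "
from h import *
print(proj('side',(.55,.343,.141)),proj('side',(.498,.343,.095)),proj('side',(.498,.343,.141)), proj('side',(.645,.289,.118)),'vs lens 214,274')"
```

```text
[238.5751 290.9437] [266.9609 319.2422] [265.597  298.5194] [209.8794 271.6796] vs lens 214,274
```

```bash
python3 -c "
from rig import order
print(order.finish_job())"
```

```text
the job is handed in; nothing more can be done
None
```

The lock is open and out of the nest, held still by its shackle with the label facing the reader's lens about 90 mm away, and the job is handed in; no verdict came back.

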